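# Damp check on the bench-top board

## Task

The oak board by the balcony door got rained on and needs a damp check, but the remote is lying over the two marked rings. First lift the remote off and lay it gently, flat, in the middle of the cork mat and let go of it; then take the damp meter out of its stand and hold it upright with one pin inside each ring, pressed lightly so that the sprung pins go about halfway in. Finish while still holding the meter like that, and leave the other things where they are.

Things in the scene. Friction and masses are not known exactly. Their poses are not given: they have to be found in the camera images.
- board: flat pale wooden board, 200 x 180 x 15 mm (x, y, z), fixed to the bench top (z = 0); origin at the centre of its underside, so its top is 15 mm up
- mark: the marked spot on the board's top: two dark drawn rings, 14 mm in outside diameter, line about 2 mm, with a dot in the middle, 28 mm apart centre to centre, hidden under the remote at the start; origin midway between the ring centres on the board's top face (z = 15 mm), x axis through both ring centres. Its place and turn on the board vary
- ring_a (a point): centre of the ring at -x of the mark, on the board's top face
- ring_b (a point): centre of the ring at +x of the mark, on the board's top face
- remote: black TV remote, loose, 150 x 40 x 20 mm, about 0.11 kg, lying flat on the board over the rings at the start; origin at the centre of its underside, x along its length, z up
- mat: plain cork mat, 220 x 110 x 4 mm, fixed flat on the bench to one side of the board (left or right varies); origin at the centre of its underside, x along its length
- stand: grey charging stand, fixed, 66 x 50 x 50 mm, open at the top, on the other side of the board from the mat; the meter stands in it pins down with about 3 mm play all round, its case resting on ledges 26 mm above the bench, 24 mm deep in the stand. Lift it straight up. Origin at the centre of the underside
- meter: two-pin damp meter, loose, about 0.19 kg, a white upright case 48 x 32 x 105 mm (x, y, z) with two steel pins below it; origin at the centre of the case's underside (pins excluded), z up along the case, x along the line of the pins. The top 80 mm stick out of the stand; grip across the 32 mm thickness (y). Either pin may go in either ring
- pin_a (a point): tip of the steel pin at x = -14 mm of the meter, 20 mm below the case's underside when not pressed; pins are 4 mm thick with round ends
- pin_b (a point): tip of the steel pin at x = +14 mm of the meter, otherwise as pin_a
- pins (a joint): how far both pins together (one sprung carrier) are pushed up into the case, m: 0 = fully out, 0.012 = bottomed. About 0.4 N starts it, 0.4 N more per mm: 2.8 N halfway, 5.2 N at the stop
- planter: bystander: beige ceramic planter with a plant, 150 mm wide, 130 mm high (leaves to 220 mm), at the bench's left side; origin at the centre of the underside
- coin_box: bystander: dark lacquered coin box with clip-on lid, 106 x 146 x 61 mm, beyond the board; origin at the centre of the underside
- photo_block: bystander: clear acrylic photo block, 24 x 100 x 120 mm high, upright; origin at the centre of the underside
- chip_clip: bystander: stainless steel spring clip for chip bags, 30 x 85 x 17 mm, lying flat; origin at the centre of the underside
- candle_jar: bystander: candle jar, 64 mm in diameter, 75 mm high; origin at the centre of the underside
- mug: bystander: mug, 80 mm in diameter, 90 mm high; origin at the centre of the underside
- tealight: bystander: glass tealight, 48 mm in diameter, 24 mm high, on the robot's side of the board; origin at the centre of the underside
Not all that is in view belongs to the job. What is meant by the stand is not pink or purple, and is the smaller of those in its own colour.

How it is judged:
By the outcome, as a careful person would: the job done as asked, in the order asked, and still so for the second after the job is handed in, while the arm keeps its last pose, push and grip.
It also fails if it takes over 58 s, if anything falls off the work surface, if the arm or the gripper's body presses on something with over 40 N, if the wrist force passes 120 N, or if a joint passes its speed limit or range.

## Robot

A 6-joint arm with a two-finger parallel gripper is mounted at the origin on the work surface. World frame = base frame: x ahead of the robot, y to its left, z up, the work surface at z = 0. Lengths are in m, angles in rad, forces in N, time in s.
With the tool pointing down it reaches from about 0.375 to 0.975 m from the base axis. Payload 3.8 kg.
Tool frame: the origin (TCP) lies midway between the tips of the shut fingers; the grasp point (between the pads) lies 19 mm behind it; z points along the fingers, y is the line along which they close (so a half turn about z gives the same grasp; the last joint's range is limited). The gripper opens to 88 mm and grips with 3 to 60 N. Pads are 18 mm wide; open, the fingers measure 123 mm over their backs; the gripper's body (75 mm by 187 mm) begins 45 mm behind the grasp point.
Start: joints at [-1.243, 0.264, 1.604, -0, 1.274, -0.037], TCP at [0.241, -0.631, 0.239] pointing down, gripper open.
Joint ranges: [-2.63, 2.63], [-0.94, 2.18], [0.31, 2.57], [-1.31, 4.45], [0, 2.66], [-2.55, 2.55]. Speed limits (rad/s): [2.57, 2.57, 3.14, 3.14, 3.14, 3.14].

## Interface

Orientations are given as a rotation vector (axis times angle).
In Python, from cell import manip, inverse_kinematics, cams, order gives the robot as it stands. Calls block until the motion is done:
- manip.move_pose(position, orientation): joint-space move of the TCP to a pose.
- manip.move_linear(position, rate=0.15, rot=None): straight line of the TCP; rot=None keeps the orientation; rate is the mean speed in m/s.
- manip.set_joints(angles): joint-space move.
- manip.set_gripper(opening, force=None): finger opening in m; force is the grip in N (None keeps the last); returns when the fingers have stopped.
- manip.dwell(seconds).
- inverse_kinematics(position, orientation): joint angles nearest the present ones, or None.
- manip.state(): the state.
- cams.capture(name): name is "side" or "top"; returns a dict with "image" (480x640x3 uint8, blue, green, red), "z_map" (480x640 float32, m along the optical axis (not along the pixel's ray), 0 where there is no reading), "intrinsics" (3x3 intrinsics, pixels), "position" and "orientation" of the camera in the world. Camera axes: x right, y down, z forward; pixel columns grow to the right and rows downward; lengths in m; the calibration is good to about 2 mm. A picture is of the moment at which its call begins.
A pose or a line that the arm cannot do raises manip.IKError and nothing moves.
- order.close_job(): hands the job in; it is judged then, once.
The state is a dict: "clock": time; "joint_pos": joint angles; "joint_velocities": joint speeds; "tau": joint torques, N m; "tool_pos": TCP position; "tcp_rot": TCP orientation; "contact_force": force on the tool from outside, world axes, zero at the start; "moment": the same for the moment, N m; "gripper_width": finger opening in m; "grasp_force": force on a finger pad.
Only numpy, scipy, OpenCV 4.12 (cv2) and the standard library are available. Lean on these libraries where they do the work, as an engineer would, in place of code of your own. Each camera call takes 0.05 s, during which the arm holds its last target. There are 200 camera calls.

## Working session

There is one attempt and no reset: what is moved stays moved. The work goes in short steps, each a Python script; the robot and the scene stay as the last script left them, time stands still between calls to the robot, and variables do not carry over. Pictures are saved under pics/ and viewed, at most 10 in all, crops included, and the job is handed in when it is done.

```bash
mkdir -p pics; cat > h.py <<'E'
import numpy as np, cv2
from scipy.spatial.transform import Rotation as R
from cell import manip, inverse_kinematics, cams, order
def cap(n,save=None):
    c=cams.capture(n)
    if save: cv2.imwrite('pics/'+save,c['image']); np.savez('pics/'+save+'.npz',**c)
    return c
def rotm(c):
    o=np.array(c['orientation']); return o if o.shape==(3,3) else R.from_rotvec(o).as_matrix()
def world(c):
    z=c['z_map'];K=c['intrinsics'];v,u=np.mgrid[:480,:640]
    p=np.stack([(u-K[0,2])/K[0,0]*z,(v-K[1,2])/K[1,1]*z,z],-1)
    return p@rotm(c).T+np.array(c['position'])
def onplane(c,u,v,h):
    K=c['intrinsics'];d=rotm(c)@np.array([(u-K[0,2])/K[0,0],(v-K[1,2])/K[1,1],1]);p=np.array(c['position'])
    return p+d*(h-p[2])/d[2]
E
python3 - <<'E'
from h import *
for n in('top','side'):
    c=cap(n,n+'0.png'); print(n,c['position'],c['orientation'],c['intrinsics'])
print(manip.state())
E
```

```text
top [0.32116933 0.09729116 1.23665741] [-2.18189428  2.03720847 -0.21643619] [[550.13811294   0.         312.33318175]
 [  0.         550.13811294 250.08713296]
 [  0.           0.           1.        ]]
side [-0.19027174  0.96314368  0.81832237] [-0.94039615  2.33791034 -1.25034188] [[544.55871317   0.         320.73554919]
 [  0.         544.55871317 232.5306422 ]
 [  0.           0.           1.        ]]
{'clock': 0.1, 'joint_pos': array([-1.24287259e+00,  2.64653106e-01,  1.60519590e+00, -6.50107142e-06,
        1.27368049e+00, -3.69256845e-02]), 'joint_velocities': array([-0.00089834, -0.00113633, -0.00277009, -0.00079071,  0.00077571,
       -0.00080487]), 'tau': array([ 1.45439540e-04, -5.03620684e+01, -3.58069217e+01,  7.30775739e-02,
        2.33536935e-02, -5.99953751e-05]), 'tool_pos': array([ 0.24062744, -0.62999399,  0.23755158]), 'tcp_rot': array([-3.08757901e+00, -5.69586169e-01,  4.50487493e-04]), 'contact_force': array([ 0.60078024, -0.18732745, -0.43295767]), 'moment': array([ 0.01470069, -0.0159805 ,  0.00229808]), 'grasp_force': 0.0, 'gripper_width': 0.08795207735623677}
```

View pics/top0.png

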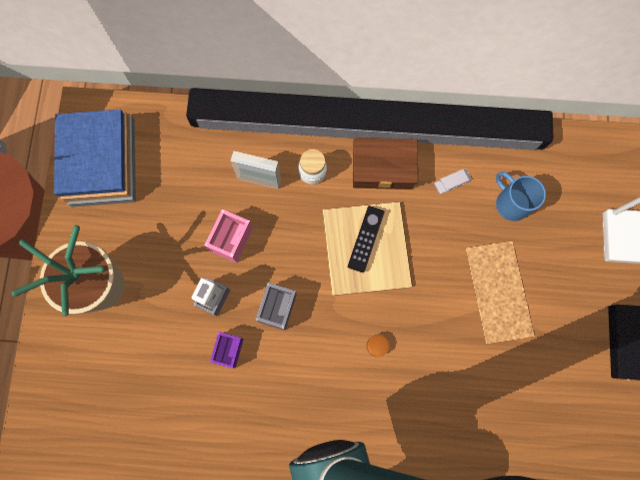

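View pics/side0.png

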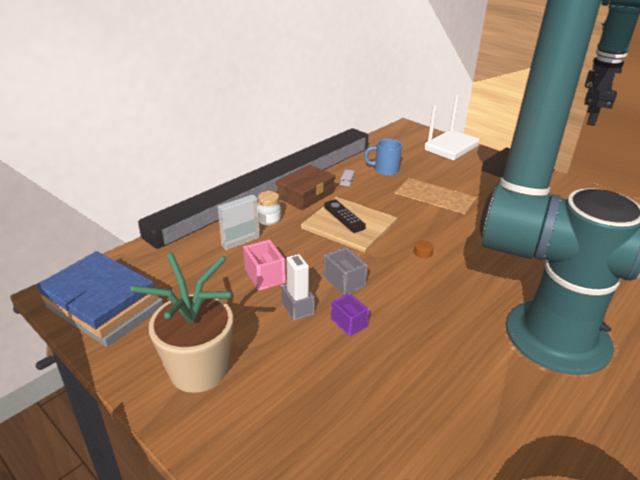

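The top view shows the remote at (366,239) on the board, the mat at (500,292), the meter at (208,291) in the small grey stand at (209,297), and the tealight at (377,345). The side view agrees: the white meter is at (297,278) in the small grey stand. I'll measure these by point cloud and colour.

```bash
cat >> h.py <<'E'
def rect(P):
    (cx,cy),(w,h),a=cv2.minAreaRect((P[:,:2]*1000).astype(np.float32))
    if w<h: w,h,a=h,w,a+90
    return np.array([cx,cy])/1000,w,h,(a+90)%180-90
def big(m):
    m=cv2.morphologyEx(m.astype(np.uint8),cv2.MORPH_OPEN,np.ones((3,3)));n,l,s,_=cv2.connectedComponentsWithStats(m)
    return l==1+np.argmax(s[1:,4])
E
python3 - <<'E'
from h import *
for n in('top','side'):
    c=dict(np.load(f'pics/{n}0.png.npz'));W=world(c);z=W[...,2];im=c['image'].astype(int);mx=im.max(2)
    def box(x0,x1,y0,y1): return (W[...,0]>x0)&(W[...,0]<x1)&(W[...,1]>y0)&(W[...,1]<y1)
    def rep(k,m):
        m=big(m);print(n,k,m.sum(),rect(W[m]),'z',np.percentile(z[m],[5,50,95]).round(4))
    if n=='top':
        g=lambda u,v:W[v,u].round(3)
        for k,u,v in[('remote',366,239),('mat',500,292),('meter',208,289),('tea',377,345),('board',390,280),('bench',430,350),('stand2',276,305),('pink',228,235),('purple',226,350),('jar',313,165),('photo',256,170)]: print(k,g(u,v))
        r=W[239,366];ma=W[292,500];me=W[289,208];bo=W[250,366]
    B=lambda p,d:box(p[0]-d,p[0]+d,p[1]-d,p[1]+d)
    rep('remote',B(r,.1)&(z>.026)&(z<.05))
    rep('remotedark',B(r,.1)&(z>.01)&(z<.05)&(mx<90))
    rep('board',B(bo,.15)&(z>.009)&(z<.05))
    rep('mat',B(ma,.16)&(z<.012)&(z>-.005)&(im[...,1]>120))
    rep('metertop',B(me,.07)&(z>.122)&(z<.14))
    rep('meterall',B(me,.07)&(z>.06)&(z<.14))
    rep('stand',B(me,.07)&(z>.042)&(z<.056))
E
```

```text
remote [ 0.607 -0.008  0.038]
mat [ 0.513 -0.319  0.004]
meter [0.459 0.313 0.133]
tea [ 0.375 -0.045  0.027]
board [ 0.522 -0.069  0.014]
bench [ 0.373 -0.165  0.002]
stand2 [0.449 0.183 0.004]
pink [0.599 0.304 0.017]
purple [0.343 0.284 0.004]
jar [0.759 0.121 0.076]
photo [0.729 0.243 0.101]
top remote 1156 (array([ 0.60976599, -0.00872072]), 150.82977294921875, 39.6684455871582, -15.209854125976562) z [0.0312 0.0351 0.0395]
top remotedark 351 (array([ 0.6517804 , -0.02002374]), 62.35130310058594, 38.590641021728516, -14.977058410644531) z [0.0309 0.0352 0.0389]
top board 6729 (array([ 0.59240234, -0.01264862]), 200.84896850585938, 180.68763732910156, 9.91024112701416) z [0.0115 0.0159 0.0365]
top mat 8594 (array([ 0.51577026, -0.3191748 ]), 319.5017395019531, 237.41921997070312, -89.73541212081909) z [-0.0027  0.0025  0.0076]
top metertop 377 (array([0.45402982, 0.32357828]), 47.62489700317383, 32.50811004638672, -21.22606658935547) z [0.1264 0.1313 0.1357]
top meterall 522 (array([0.45396912, 0.32285208]), 48.018123626708984, 33.98387908935547, -20.775894165039062) z [0.0736 0.
[... 400 characters left out ...]
0.0195 0.0316 0.0354]
side board 2705 (array([ 0.593521  , -0.00986583]), 201.65980529785156, 189.642333984375, 10.13219928741455) z [0.0108 0.0142 0.0344]
side mat 1453 (array([ 0.5175199 , -0.31842966]), 223.74664306640625, 134.66091918945312, 13.891326904296875) z [-0.0013  0.0023  0.0056]
side metertop 242 (array([0.45528583, 0.32781522]), 50.12413024902344, 32.848567962646484, -20.099639892578125) z [0.125  0.1297 0.1328]
side meterall 727 (array([0.45445718, 0.32811847]), 51.88890075683594, 32.848567962646484, -20.099639892578125) z [0.0655 0.1086 0.1316]
side stand 265 (array([0.45524701, 0.32690213]), 68.90902709960938, 51.75086975097656, -20.636573791503906) z [0.0432 0.0482 0.0544]
```

```bash
cat >> h.py <<'E'
def down(yaw,near=None):
    """tool down, tool x axis along yaw(deg) or yaw+180"""
    x=np.array([np.cos(np.radians(yaw)),np.sin(np.radians(yaw)),0]);z=np.array([0,0,-1.])
    return R.from_matrix(np.stack([x,np.cross(z,x),z],1)).as_rotvec()
def best(p,yaw):
    o=[]
    for k in(0,180):
        q=inverse_kinematics(p,down(yaw+k))
        if q is not None:o.append((abs(q[5]),down(yaw+k),q))
    return min(o,key=lambda t:t[0])[1:]
def st(t=''):
    s=manip.state();print(t,round(s['clock'],2),'tcp',s['tool_pos'].round(4),'F',s['contact_force'].round(2),'w',round(s['gripper_width'],4),'g',round(s['grasp_force'],1));return s
E
python3 - <<'E'
from h import *
for n,s in(('top',(500,292)),('side',(435,195))):
    c=dict(np.load(f'pics/{n}0.png.npz'));im=c['image'];lab=cv2.cvtColor(im,cv2.COLOR_BGR2HSV).astype(int)
    m=np.zeros((482,642),np.uint8);g=cv2.GaussianBlur(im,(5,5),0)
    cv2.floodFill(g,m,s,0,(60,)*3,(60,)*3,cv2.FLOODFILL_FIXED_RANGE|(255<<8)|cv2.FLOODFILL_MASK_ONLY)
    m=cv2.morphologyEx(m[1:-1,1:-1],cv2.MORPH_CLOSE,np.ones((7,7)));m=big(m)
    v,u=np.nonzero(m);print(n,m.sum(),rect(np.array([onplane(c,a,b,.004) for a,b in zip(u,v)])))
c=dict(np.load('pics/top0.png.npz'))
Q=np.array([onplane(c,u,v,.004) for u,v in((466.5,248),(513,241.5),(533.5,337),(486.5,343))]);print('corners',rect(Q),Q[:,:2].round(3))
p=np.array([.610,-.007,.15]);o,q=best(p,-15.);print(q)
manip.move_pose(p,o);st('above')
manip.set_gripper(.07,15)
manip.move_linear([.610,-.007,.023],.1);st('down')
manip.set_gripper(.0,15);st('grip')
E
```

```text
top 162474 (array([0.65848633, 0.09394403]), 1544.890625, 1138.9970703125, -86.13987374305725)
side 115915 (array([ 0.88033862, -1.31652881]), 4297.5302734375, 1210.6639404296875, -72.77585411071777)
corners (array([ 0.51362506, -0.31871356]), 219.25045776367188, 109.0831527709961, 12.013582229614258) [[ 0.609 -0.243]
 [ 0.632 -0.349]
 [ 0.417 -0.393]
 [ 0.397 -0.289]]
[-5.23032331e-02  2.11812225e-01  1.83775321e+00 -4.44089210e-16
  1.09202722e+00 -1.36130017e+00]
above 2.68 tcp [ 0.6102 -0.0079  0.1502] F [-0.09  0.54 -0.75] w 0.0882 g 0.0
down 4.56 tcp [ 0.6108 -0.007   0.0239] F [ 1.18  0.91 -0.21] w 0.0702 g 0.0
grip 5.12 tcp [ 0.6101 -0.0071  0.0232] F [ 0.2  -0.84  1.8 ] w 0.0402 g 15.0
```

The mat comes out at 219 x 109 mm (matching its given size), centred at (0.514,-0.319), yaw 12°. The remote is gripped at 40 mm, so I'll place it.

```bash
python3 - <<'E'
from h import *
s=st();manip.move_linear([.610,-.007,.14],.15)
p=np.array([.514,-.319,.10])
# same half as the held one
x=R.from_rotvec(s['tcp_rot']).as_matrix()[:,0]
yaw=12 if x[0]>0 else 192
manip.move_pose(p,down(yaw));f0=st('over mat')['contact_force']
z=s['tool_pos'][2]-.011+.004
manip.move_linear([p[0],p[1],z],.1);manip.dwell(.2);f0=st('4mm')['contact_force']
for i in range(12):
    z-=.001;manip.move_linear([p[0],p[1],z],.03);s=st()
    if (s['contact_force']-f0)[2]>1.5:break
manip.set_gripper(.06);st('open')
manip.move_linear([p[0],p[1],.15],.15)
manip.move_pose([.42,-.30,.25],down(yaw))
st();cap('top','top1.png');cap('side','side1.png')
a=cv2.imread('pics/top1.png')[190:360,310:560];b=cv2.imread('pics/side1.png')[160:260,280:500]
b=cv2.resize(b,None,fx=3,fy=3);a=cv2.resize(a,None,fx=2,fy=2)[:300]
o=np.zeros((600,660,3),np.uint8);o[:300,:500]=a;o[300:]=b;cv2.imwrite('pics/v1.png',o)
E
```

```text
5.12 tcp [ 0.6101 -0.0071  0.0232] F [ 0.2  -0.84  1.8 ] w 0.0402 g 15.0
over mat 7.3 tcp [ 0.5142 -0.3183  0.0996] F [-0.01  0.25 -0.89] w 0.0397 g 15.0
4mm 8.49 tcp [ 0.5146 -0.3194  0.0172] F [-0.53  0.43  0.15] w 0.0399 g 15.0
 8.74 tcp [ 0.514  -0.319   0.0153] F [-0.28 -0.26 -0.53] w 0.04 g 15.0
 8.99 tcp [ 0.5139 -0.3189  0.0141] F [0.06 0.31 0.08] w 0.0397 g 15.0
 9.24 tcp [ 0.5139 -0.3189  0.0131] F [ 0.37 -0.23 -0.35] w 0.0398 g 15.0
 9.49 tcp [ 0.5141 -0.319   0.0122] F [-0.07 -0.22 -1.1 ] w 0.0396 g 15.0
 9.74 tcp [ 0.514  -0.319   0.0122] F [-2.19  2.62  5.65] w 0.0397 g 15.0
open 10.22 tcp [ 0.5139 -0.319   0.0111] F [0.13 0.63 0.45] w 0.0598 g 0.0
 11.91 tcp [ 0.42   -0.2999  0.249 ] F [ 0.25 -0.14 -0.55] w 0.0601 g 0.0
```

View pics/v1.png

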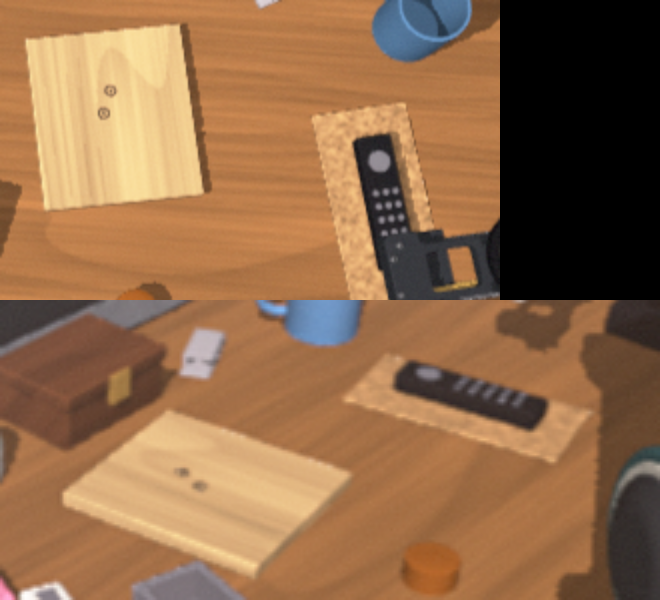

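Remote lies flat in the middle of the mat, clear of the edges. The rings show at top pixels ≈(365.5,235) and (362,246.5), and side pixels ≈(340.7,217.3) and (346.7,222). Next I'll refine them and fetch the meter.

```bash
python3 - <<'E'
from h import *
for n,gs in(('top',((365.5,235),(362,246.5))),('side',((340.7,217.3),(346.7,222)))):
    c=dict(np.load(f'pics/{n}1.png.npz'));g=cv2.cvtColor(c['image'],cv2.COLOR_BGR2GRAY).astype(float)
    v,u=np.mgrid[:480,:640];L=[]
    a,b=gs
    for (x,y),(x2,y2) in((a,b),(b,a)):
        for _ in range(8):
            near=((u-x)**2+(v-y)**2<5.2**2)&((u-x)**2+(v-y)**2<(u-x2)**2+(v-y2)**2)
            w=np.clip(np.percentile(g[int(y)-12:int(y)+13,int(x)-12:int(x)+13],50)-g-8,0,None)*near
            x,y=(w*u).sum()/w.sum(),(w*v).sum()/w.sum()
        L.append(onplane(c,x,y,.015)); print(n,round(x,2),round(y,2),L[-1].round(4))
    d=L[0]-L[1];print('mid',((L[0]+L[1])/2).round(4),'dist',np.linalg.norm(d).round(4),'yaw',np.degrees(np.arctan2(d[1],d[0])).round(1))
manip.move_pose([.40,.15,.30],best(np.array([.40,.15,.30]),-21.)[0])
p=np.array([.4545,.3255,.25]);o,q=best(p,-21.);print(q);manip.move_pose(p,o)
manip.set_gripper(.07,30)
manip.move_linear([p[0],p[1],.078],.12);st('down')
manip.set_gripper(0,30);st('grip')
E
```

```text
top 364.61 234.93 [ 0.6214 -0.0068  0.015 ]
top 361.35 246.1 [ 0.5948 -0.0007  0.015 ]
mid [ 0.6081 -0.0038  0.015 ] dist 0.0273 yaw -13.0
side 340.4 216.98 [ 0.6202 -0.004   0.015 ]
side 345.92 221.75 [0.5937 0.0034 0.015 ]
mid [ 6.069e-01 -3.000e-04  1.500e-02] dist 0.0275 yaw -15.5
[ 5.76941392e-01  3.79126157e-02  1.84121487e+00 -4.44089210e-16
  1.26246517e+00 -6.27335792e-01]
down 16.39 tcp [0.4552 0.3259 0.0789] F [-1.26  0.21 -0.31] w 0.0701 g 0.0
grip 17.05 tcp [0.4545 0.3255 0.078 ] F [ 0.18 -0.4   0.99] w 0.0315 g 30.0
```

```bash
python3 - <<'E'
from h import *
s=manip.state();x=R.from_rotvec(s['tcp_rot']).as_matrix()[:,0]
yaw=-14.2 if x[0]>0 else 165.8
manip.move_linear([.4545,.3255,.21],.12);st('up')
manip.move_pose([.6075,-.002,.17],down(yaw));manip.move_linear([.6075,-.002,.094],.1);manip.dwell(.3);st('hover')
cap('side','side2.png');cap('top','top2.png')
a=cv2.imread('pics/side2.png')[150:250,290:410];cv2.imwrite('pics/v2.png',cv2.resize(a,None,fx=6,fy=6,interpolation=cv2.INTER_CUBIC))
E
```

```text
up 18.3 tcp [0.4539 0.3251 0.2088] F [ 0.58 -0.58 -1.63] w 0.0318 g 30.0
hover 20.87 tcp [ 0.608  -0.0021  0.0947] F [ 0.17  0.63 -2.24] w 0.0322 g 30.0
```

View pics/v2.png

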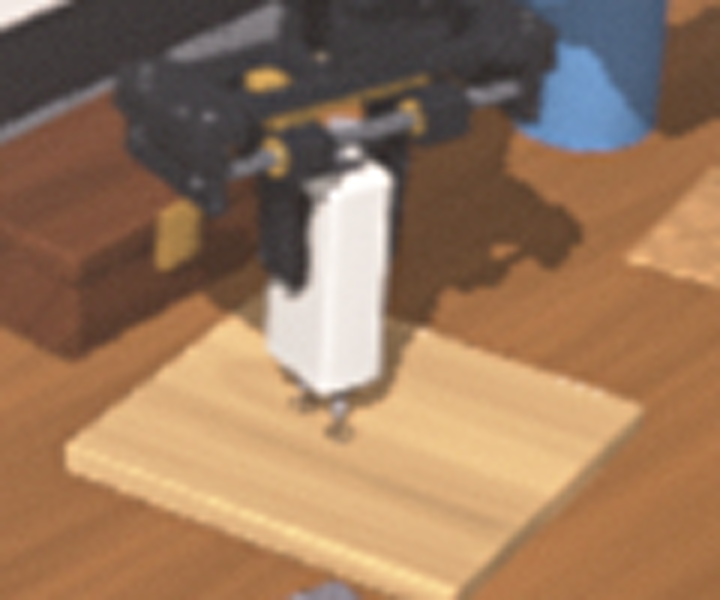

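The side view shows the meter upright over the rings: pin tips near crop (340,420) and (303,395), with rings near (338,430) and (302,402). I'll fit the case silhouette in this same camera to get the residual offset.

```bash
cat > fit.py <<'E'
from h import *
from scipy.optimize import minimize
def proj(c,P):
    q=(P-np.array(c['position']))@rotm(c);K=c['intrinsics'];return np.stack([q[:,0]/q[:,2]*K[0,0]+K[0,2],q[:,1]/q[:,2]*K[1,1]+K[1,2]],1)
def model(x,y,yaw,zb,h=.105):
    a=np.radians(yaw);r=np.array([[np.cos(a),-np.sin(a)],[np.sin(a),np.cos(a)]])
    P=np.array([[sx*.024,sy*.016] for sx in(-1,1) for sy in(-1,1)])@r.T+[x,y]
    return np.array([[*p,z] for z in(zb,zb+h) for p in P])
def fit(f,zb,vmin,x0):
    c=dict(np.load(f));S=8;u0,v0=320,vmin;w,h=50,225-vmin
    im=c['image'][v0:v0+h,u0:u0+w].astype(float)
    sat=im.max(2)-im.min(2);br=im.min(2)
    w_=np.clip((br-110)/60,0,1)*np.clip((60-sat)/30,0,1)
    m=(w_>.5).astype(np.uint8);n,l,s,_=cv2.connectedComponentsWithStats(m);k=1+np.argmax(s[1:,4]);keep=cv2.dilate((l==k).astype(np.uint8),np.ones((3,3)));w_=w_*keep
    def ren(p):
        q=(proj(c,model(p[0],p[1],p[2],zb))-[u0-.5,v0-.5])*S
        h_=cv2.convexHull(q.astype(np.float32)).astype(np.int32);b=np.zeros((h*S,w*S),np.float32);cv2.fillConvexPoly(b,h_,1)
        return cv2.resize(b,(w,h),interpolation=cv2.INTER_AREA)
    cost=lambda p:((ren([p[0]/1000,p[1]/1000,p[2]])-w_)**2).sum()
    r=minimize(cost,[x0[0]*1000,x0[1]*1000,x0[2]],method='Nelder-Mead',options=dict(initial_simplex=np.array([x0[0]*1000,x0[1]*1000,x0[2]])+np.array([[0,0,0],[5,0,0],[0,5,0],[0,0,5]])))
    return r.x,r.fun,w_.sum()
E
python3 - <<'E'
from fit import *
for x0 in((.608,-.002,-14),(.604,.003,-10)):
  for vm in(198,203): 
    for dz in(0,.001): print(vm,dz,fit('pics/side2.png.npz',.0947-.052+dz,vm,x0))
E
```

```text
198 0 (array([610.34088897,  -2.66391221, -21.32789455]), np.float64(4.369590499614198), np.float64(294.84444444444443))
198 0.001 (array([609.53027968,  -1.48875416, -20.17098447]), np.float64(4.288199440586419), np.float64(294.84444444444443))
203 0 (array([610.36324408,  -2.57835622, -19.63367964]), np.float64(1.568832354359568), np.float64(202.09555555555556))
203 0.001 (array([609.56649615,  -1.30819522, -18.93303038]), np.float64(1.6377798369984569), np.float64(202.09555555555556))
198 0 (array([610.09666332,  -2.49530579, -19.16566755]), np.float64(4.266253911072531), np.float64(294.84444444444443))
198 0.001 (array([609.41603001,  -1.49242268, -21.03243914]), np.float64(4.368241758294753), np.float64(294.84444444444443))
203 0 (array([610.15980728,  -2.41240727, -19.95038712]), np.float64(1.6617001929012345), np.float64(202.09555555555556))
203 0.001 (array([609.5059433 ,  -1.12347712, -18.82297796]), np.float64(1.9180456790123457), np.float64(202.09555555555556))
```

```bash
python3 - <<'E'
from fit import *
t=[.6045,-.0003]
manip.move_linear([*t,.094],.05);manip.move_linear([*t,.0885],.03);manip.dwell(.3);s=st('low')
cap('side','side3.png')
print(fit('pics/side3.png.npz',s['tool_pos'][2]-.052,203,(.606,0,-14)))
a=cv2.imread('pics/side3.png')[190:230,325:360];a=cv2.resize(a,None,fx=14,fy=14,interpolation=cv2.INTER_CUBIC)
b=cv2.imread('pics/side1.png')[190:230,325:360];b=cv2.resize(b,None,fx=14,fy=14,interpolation=cv2.INTER_CUBIC)
o=np.hstack([a[:,:400],b[:,:400]]);
for x,y in((345.92,221.75),(340.4,216.98)):
    for k in(0,400): cv2.circle(o,(int((x-325+.5)*14)+k,int((y-190+.5)*14)),2,(0,0,255),-1)
cv2.imwrite('pics/v3.png',o)
E
```

```text
low 21.85 tcp [ 6.046e-01 -3.000e-04  8.860e-02] F [-0.81 -0.06 -1.47] w 0.0317 g 30.0
(array([ 6.06772143e+02, -6.05079134e-01, -2.06304158e+01]), np.float64(2.31727237654321), np.float64(252.08055555555555))
```

View pics/v3.png

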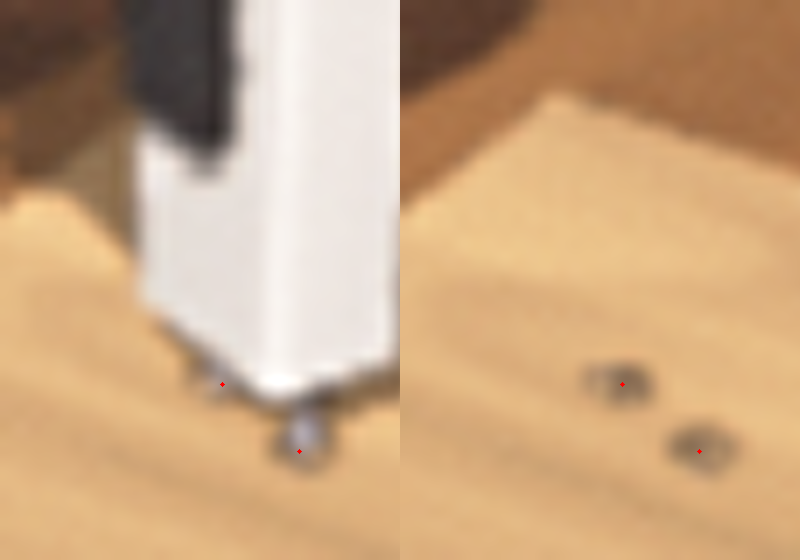

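The left half shows the near pin tip at ≈(304,452), inside the ring centred at ≈(302,451). The far pin is at ≈(212,383) against its ring at ≈(218,383), and the fit agrees to under 1 mm. Pressing now.

```bash
python3 - <<'E'
from fit import *
def F():
    a=[]
    for _ in range(25): manip.dwell(.02);a.append(manip.state()['contact_force'])
    return np.mean(a,0)
f0=F();print(f0.round(2));t=[.6045,-.0003]
for z in(.086,.084,.082,.081):
    manip.move_linear([*t,z],.02);print(z,manip.state()['tool_pos'].round(4),(F()-f0).round(2))
st()
E
```

```text
[-0.18 -0.07 -1.89]
0.086 [ 6.047e-01 -3.000e-04  8.600e-02] [0.44 0.01 0.82]
0.084 [ 6.046e-01 -3.000e-04  8.400e-02] [ 0.39 -0.18  1.73]
0.082 [ 6.046e-01 -3.000e-04  8.200e-02] [ 0.46 -0.33  2.47]
0.081 [ 6.046e-01 -3.000e-04  8.100e-02] [ 0.46 -0.42  2.78]
 25.01 tcp [ 6.046e-01 -3.000e-04  8.100e-02] F [0.22 0.11 1.08] w 0.0317 g 30.0
```

```bash
python3 - <<'E'
from fit import *
cap('side','side4.png');s=st()
print(fit('pics/side4.png.npz',s['tool_pos'][2]-.052,203,(.606,0,-14)))
im=cv2.imread('pics/side4.png');a=cv2.resize(im[195:230,325:360],None,fx=16,fy=16,interpolation=cv2.INTER_CUBIC)
for x,y in((345.92,221.75),(340.4,216.98)): cv2.circle(a,(int((x-325+.5)*16),int((y-195+.5)*16)),2,(0,0,255),-1)
cv2.imwrite('pics/v4.png',a)
E
```

```text
25.06 tcp [ 6.046e-01 -3.000e-04  8.100e-02] F [ 0.99 -0.53  0.93] w 0.0318 g 30.0
(array([ 6.06810777e+02, -5.29618213e-01, -2.07787637e+01]), np.float64(5.9617624565972225), np.float64(292.83944444444444))
```

View pics/v4.png

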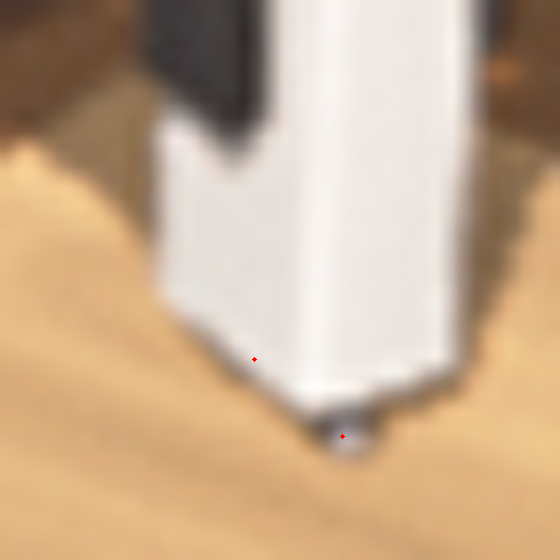

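The pin sits within the ring, but appears ~0.6 px (about 2 mm) towards the camera. I'll lift, shift 2 mm away from the camera, and press again.

```bash
python3 - <<'E'
from fit import *
def F():
    a=[]
    for _ in range(25): manip.dwell(.02);a.append(manip.state()['contact_force'])
    return np.mean(a,0)
manip.move_linear([.6045,-.0003,.092],.04);t=[.606,-.0016]
manip.move_linear([*t,.092],.03);f0=F();manip.move_linear([*t,.0875],.03);manip.dwell(.2)
cap('side','side5.png');manip.move_linear([*t,.081],.02);print((F()-f0).round(2));st()
cap('side','side6.png')
L=[cv2.resize(cv2.imread(f'pics/side{k}.png')[208:230,332:356],None,fx=16,fy=16,interpolation=cv2.INTER_CUBIC) for k in(5,6)]
for a in L:
  for x,y in((345.92,221.75),(340.4,216.98)): cv2.circle(a,(int((x-332+.5)*16),int((y-208+.5)*16)),2,(0,0,255),-1)
cv2.imwrite('pics/v5.png',np.hstack(L))
E
```

```text
[ 0.19 -0.11  2.66]
 27.59 tcp [ 0.6062 -0.0016  0.0812] F [1.13 0.18 0.66] w 0.0315 g 30.0
```

View pics/v5.png

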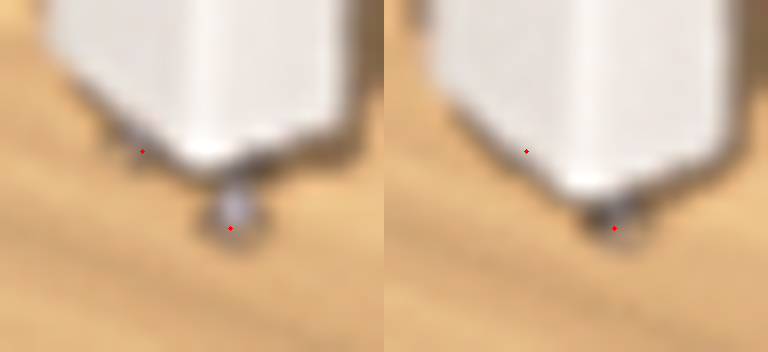

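The pin tip ends on the ring centre (left half, ≈(233,225)), with the ring's dark outline visible all round it. The press reads 2.7 N, which is about halfway.

```bash
python3 -c "
from h import *
st();print(order.close_job())"
```

```text
27.64 tcp [ 0.6062 -0.0016  0.0812] F [0.07 0.2  0.35] w 0.032 g 30.0
the job is handed in; nothing more can be done
None
```

I handed the job in at 27.6 s: the remote lies flat mid-mat and released, and the meter is held upright over the rings, pressed at about 2.7 N (roughly halfway); the near pin is visibly in its ring, while the far one is hidden by the case and judged from the fit.

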